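Clamp a tube rack on the bench shaker

TASK

Get the tube rack that stands on the shaker ready to run: slide it away from the robot along the side fence and press it firmly but gently home on the buffer of the back stop, with about 10 N and never over 15. Then wind the tension knob clockwise until the sprung jaw holds the rack and the pointer stands between the two long lines of the scale, never past the far one. Leave the other things on the shaker and the bench where they are.

Things in the scene. Friction and masses are not known exactly. Their poses are not given: they have to be found in the camera images.
- fence: Low aluminium side fence on the right of the shaker's platform, 140 mm long, 36 mm high; its place differs each time. Origin: far end of its foot, at platform level, in its face; x along it, away from the robot; y left, towards the rack. Face: y = 0, x from -140 to 0 mm. Clamped, the rack lies flat on it, its centre at y = 30 mm.
- stop: Back stop beyond the rack: upright aluminium plate, 60 mm wide, 44 mm high; origin at platform level, in the middle of its near face; axes like the fence's. On it a rubber-faced buffer bar (48 mm wide, 15 to 37 mm above the platform), screwed out to stand 6 to 18 mm proud of the plate, set by the last user: not measured. Rack home: its far end bears on the buffer.
- rack_mid (a point): Centre of the loose white tube rack on the shaker: 120 mm (its x, along the fence) x 60 x 56 mm high; this point is 28 mm above the platform; its capped tubes, one piece with it, reach up to 85 mm. 0.3 to 0.65 kg, slides at 1 to 3 N. Push its near end plate 25 to 45 mm above the platform; at the buffer the force rises steeply. Starts 25 to 56 mm short, up to 0.04 rad askew.
- platform (a point): Middle of the top of the shaker's platform (280 x 300 mm, 110 mm above the bench, level). x points away from the robot, y to the left, parallel to the fence's. The shaker is fixed to the bench.
- knob_grip (a point): Tension knob: black fluted round knob, 44 mm across, 25 mm high, on an upright spindle. Point on its axis half-way up, 73 mm above the platform; clear for 60 mm around at that height; what stands near it ends 25 mm lower or more. Clockwise from above closes the jaw: first up to 0.9 rad of free play, then 8 mm per rad; its height stays. A brake (0.18 N m) holds it; the springs add 0.13 N m. 3.2 to 5.3 rad in all.
- jaw_face (a point): Centre of the rubber face of the sprung jaw, left of the rack: 96 mm long, 34 mm high, 25 mm above the platform; it moves right (-y of the platform) as the knob is wound, starting 9 to 18 mm further from the side fence than the rack's width. When it has pinched the rack against the side fence it stays, and winding on compresses its springs (2 N at first, then 0.9 N per mm).
- pointer (a point): Tip of the pointer, a dark steel strip 12 mm wide fixed to the jaw and lying over the white scale on the carriage behind it, 33 mm above the platform. Its tip is at the left end. As the springs are compressed it moves left over the scale, 8 mm per rad of the knob.
- mark (a point): Point midway between the two long dark lines (5 mm apart) across the white scale plate on the carriage, at the pointer's height; y to the left like the platform's. The scale travels with the carriage as the knob is wound. With the jaw free, the pointer tip is at y = -16 mm from here; it must end within 2.5 mm of y = 0, between the lines.
- opener: small grey plastic stopper puller (48 mm tall, 32 mm foot) standing loose on the front left of the shaker's platform; leave alone
- tray: white foam tray (162 x 105 x 26 mm) with purple-capped tubes standing in it, on the bench left of the shaker; leave alone
- rack2: a second rack just like the one to be clamped, on the bench right of the shaker; leave alone
- reagent: white-capped bottle, 62 mm across, 150 mm tall, on the bench; leave alone
- cup: specimen jar, 60 mm across, 70 mm tall, on the bench; leave alone
- timer: bench timer 70 x 60 x 18 mm, lying on the bench; leave alone
- marker: marker pen 120 mm long, 11 mm thick, lying on the bench in front of the shaker; leave alone
Not all that is in view belongs to the job. Leave any pink look-alike of the part that bears rack_mid alone.

How it is judged (in metres and radians):
On the way, in this order (a step that is already met when the one before it is completed fails the run):
1. the rack is pressed home on the buffer (over 1 N on the back stop) while the jaw is still open (x of rack_mid in the frame of fence above -0.08 m and y of pointer in the frame of mark below -0.014 m and contact force between rack and stop above 1 N), for 0.02 s.
2. the pointer is wound in between the two long lines (x of rack_mid in the frame of fence above -0.08 m and y of pointer in the frame of mark between -0.0025 and 0.0025 m), for 0.2 s.
At the end, for the whole second after the job is handed in: The rack stands still and upright, square, where it was pressed home (its centre at most 80 mm before the plate of the back stop), within 1.5 mm of the side fence, and the pointer tip stands within 2.5 mm of the middle of the two long lines (between them) (all of step 2 and y of rack_mid in the frame of fence below 0.0315 m and angle between the x axis of rack_mid and the x axis of fence, either way round below 0.03 rad and angle between rack_mid's own z axis and vertical below 0.03 rad and linear speed of rack below 0.01 m/s); the robot touches nothing.
It fails at once if the pointer is wound more than 1 mm past the far line (y of pointer in the frame of mark above 0.0035 m).
It fails at once if the robot presses on the rack with more than 15 N (contact force between any of the fingers, the arm and rack above 15 N).
It fails at once if a bystander is moved by more than 25 mm (distance of any of opener, tray, rack2, reagent, cup, timer, marker from where it was at the start of the episode above 0.025 m).
It also fails if it takes over 72 s, if anything falls off the work surface, if the arm or the gripper's body presses on something with over 40 N, if the wrist force passes 120 N, or if a joint passes its speed limit or range.

ROBOT

A 6-joint arm with a two-finger parallel gripper is mounted at the origin on the work surface. World frame = base frame: x ahead of the robot, y to its left, z up, the work surface at z = 0. Lengths are in mm, angles in degrees, forces in N, time in s.
With the tool pointing down it reaches from about 300 to 850 mm from the base axis. Payload 4.2 kg.
Tool frame: the origin (TCP) lies between the finger pads; the fingertips stand ahead of it and the grasp point (between the pads) lies 8 mm behind it (env.tip_reach is the x of the fingertips in the tool frame, in mm); x points along the fingers, y is the direction in which the jaws open and shut, and the axes are right-handed (so a half turn about x gives the same grasp; the last joint's range is limited). The gripper opens to 91 mm and grips with 3 to 60 N. Pads are 32 mm wide; open, the fingers measure 118 mm over their backs; the gripper's body (76 mm by 178 mm) begins 60 mm behind the grasp point.
Start: joints at [-67.494, 18.312, 89.639, -0, 72.044, -1.146], TCP at [230.68, -526.715, 224.976] pointing down, gripper open.
Joint ranges: [-177.97, 177.97], [-48.28, 115.42], [12.27, 149.76], [-77.06, 257.06], [2.81, 150.46], [-146.56, 146.56]. Speed limits (degrees/s): [147.25, 147.25, 180, 180, 180, 180].

INTERFACE

Orientations are given as [roll, pitch, yaw] about the fixed x, y, z axes, in that order (R = Rz(yaw) Ry(pitch) Rx(roll)).
In Python, from workcell import env, cams gives the robot as it stands.
- The arm moves only by the tool arm_command, never from a script. Its argument "deltas" is a list of rows, each a list of 3 entries, a list of its own where there are three numbers: the opening, from 0 (shut) to 1 (fully open), then the shift along the world's x, y, z in mm, then the turn about the world's z in rad. A call has 1 to 20 rows; each row is the pose to reach, as a shift and turn from the pose commanded when the call began; what a row does not reach only later rows make up. A row lasts 1/10 s, in which the tool goes at most 50 mm and 8.59 degrees, less where a joint would pass 70% of its speed; a pose out of reach is approached as far as the arm can. A call with a gripper value outside its range is refused whole. The fingers move at their own pace and stop on an object; "grip_force" is the grip in N (left out, the last holds). Time passes only in rows, so rows that repeat a pose let the fingers close. It gives the time, the measured TCP pose, the force and the opening at its end, in the units of the state.
- env.state(): the state, without advancing time (a new reading comes with each control period).
- cams.grab_frame(name): name is "side" or "top" or "wrist"; returns a dict with "img" (420x560x3 uint8, red, green, blue), "K" (3x3 intrinsics, pixels), "dist" ([k1, k2, p1, p2, k3] as OpenCV has them; the pictures are not rectified), "rvec" (rotation vector, rad) and "tvec" (3), from world to camera coordinates, as OpenCV has them. Camera axes: x right, y down, z forward; pixel columns grow to the right and rows downward; lengths in mm; the calibration is good to about 2 mm. A picture is of the moment at which its call begins. There is no depth.
- env.job_done(): hands the job in, once; it reports no verdict.
Trained networks look in a picture, given as the dict that the camera call returned (one of the last four; its "shot" number tells which), for a name from the list of things; names that differ only in an ending like _2 or _b are one class to them, and where a whole thing is asked for, a point or a joint stands for the part that bears it (a point fixed in the world has none). Each returns a list of dicts, best first, with "conf" (0 to 1); they miss things now and then, are a little off and sometimes report something else, mostly with a low value. They report only what shows in the picture. A call takes as long as a camera call. They do not tell look-alikes from the thing itself.
- cams.silhouettes(picture, name): "region" (420x560 bool, what is visible of it) and "centre" ([column, row] in pixels, amid what is visible of it).
The state is a dict: "time_s": time; "qpos": joint angles; "qvel": joint speeds; "effort": joint torques, N m; "ee_pos": TCP position; "ee_rot": TCP orientation; "force": force on the tool from outside, world axes, zero at the start; "torque": the same for the moment, N m; "gripper_width": finger opening in mm.
Only numpy, scipy, OpenCV 4.12 (cv2) and the standard library are available. Lean on these libraries where they do the work, as an engineer would, in place of code of your own. Each camera call takes 0.05 s, during which the arm holds its last target.

## Working session

There is one attempt and no reset: what is moved stays moved. The work goes in short steps, Python scripts to look and compute and a tool call to move; the robot and the scene stay as the last step left them, time stands still between calls to the robot, and variables do not carry over. Pictures are saved under pics/ and viewed, and the job is handed in when it is done.

Besides the shell and the picture viewer there is one more tool, called after "Request:" as name(argument=value, ...) on one line, values as JSON. arm_command: Moves the arm, as the interface text tells. Its arguments: {"type":"object","properties":{"deltas":{"type":"array","items":{"type":"array"}},"grip_force":{"type":"number"}},"required":["deltas"]}

```bash
ls; mkdir -p pics; python3 - <<'E'
from workcell import env, cams
import cv2
print(env.state(), env.tip_reach)
for n in ["side","top","wrist"]:
    f=cams.grab_frame(n); cv2.imwrite(f"pics/{n}0.png",f["img"][:,:,::-1]); print(n,f["K"],f["dist"],f["rvec"],f["tvec"])
E
```

```text
pics
{'time_s': 0.0, 'qpos': array([-6.74948279e+01,  1.83513184e+01,  8.97052698e+01, -8.12165930e-04,
        7.20417637e+01, -1.14594088e+00]), 'qvel': array([-0.03718431,  0.01370037,  0.04360126,  0.10762768, -0.1058211 ,
        0.0610554 ]), 'effort': array([ 1.98044792e-03, -4.12450254e+01, -2.31979430e+01,  7.30097503e-02,
        4.59844933e-02, -1.35648756e-04]), 'ee_pos': array([ 230.48864339, -526.27380386,  224.13117817]), 'ee_rot': array([-90.69611642,  89.90164516, 112.95524759]), 'force': array([-0.17174263,  0.4245386 , -0.2832333 ]), 'torque': array([ 0.00212774, -0.04871607,  0.0038649 ]), 'gripper_width': 91.13360575314952} 11.0
side [[442.97949689   0.         273.38979809]
 [  0.         442.97949689 206.35916236]
 [  0.           0.           1.        ]] [-0.08532765  0.          0.          0.          0.        ] [ 0.56258862 -2.55679564  1.38568444] [ 494.98800343  243.78495931 1195.84770383]
top [[432.44875469   0.         276.546275  ]
 [  0.         432.44875469 208.90634291]
 [  0.           0.           1.        ]] [-0.06606211  0.          0.          0.          0.        ] [ 2.19314232 -2.18364932  0.11591868] [6.32453375e-01 5.20692509e+02 1.27068302e+03]
wrist [[350.04911515   0.         275.98232835]
 [  0.         350.04911515 209.25203321]
 [  0.           0.           1.        ]] [-0.08211622  0.          0.          0.          0.        ] [-2.42456147  1.58422785  0.22929779] [-573.151212    -31.99868019  392.13178343]
```

View pics/side0.png

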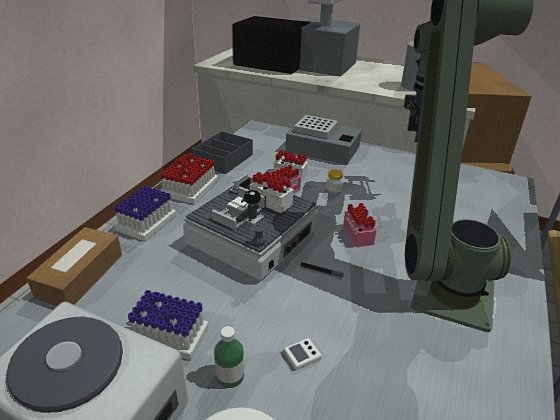

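View pics/top0.png

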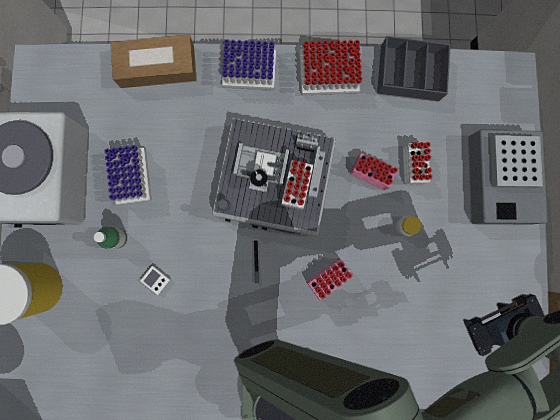

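View pics/wrist0.png

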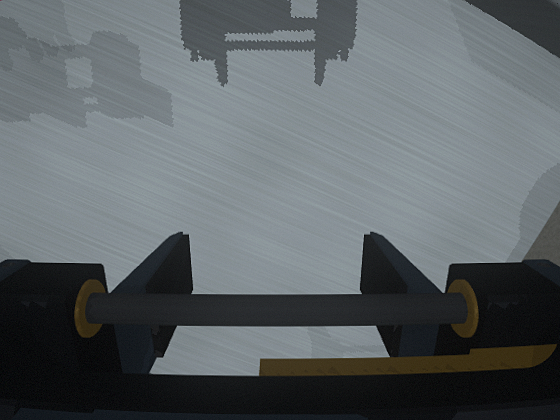

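```bash
cat > h.py <<'E'
import numpy as np, cv2
from workcell import env, cams
from scipy.spatial.transform import Rotation as Ro
def ray(f,px):
    p=cv2.undistortPoints(np.array([[px]],float),f["K"],np.array(f["dist"]))[0,0]
    R=cv2.Rodrigues(np.array(f["rvec"],float))[0]; t=np.array(f["tvec"],float).reshape(3)
    c=-R.T@t; d=R.T@np.array([p[0],p[1],1]); return c,d
def atz(f,px,z):
    c,d=ray(f,px); return c+d*(z-c[2])/d[2]
def proj(f,P):
    return cv2.projectPoints(np.array(P,float).reshape(-1,3),np.array(f["rvec"],float),np.array(f["tvec"],float),f["K"],np.array(f["dist"]))[0][:,0]
def Rt():
    s=env.state(); return Ro.from_euler('xyz',s["ee_rot"],degrees=True).as_matrix()
def save(f,n,crop=None,k=1):
    im=f["img"][:,:,::-1]
    if crop: im=im[crop[1]:crop[3],crop[0]:crop[2]]
    im=cv2.resize(np.ascontiguousarray(im),None,fx=k,fy=k,interpolation=cv2.INTER_CUBIC); cv2.imwrite(f"pics/{n}.png",im)
E
python3 - <<'E'
from h import *
print(Rt().round(3))
f=cams.grab_frame("top")
save(f,"topc",(200,100,350,240),4)
for n,z in [("fence",128),("stop",154),("rack_mid",185),("platform",110),("knob_grip",195),("jaw_face",145),("pointer",143),("mark",143),("opener",140)]:
    for r in cams.silhouettes(f,n)[:3]:
        reg=r["region"].astype(np.uint8); 
        rect=cv2.minAreaRect(cv2.findNonZero(reg)) if reg.sum() else None
        print(n,round(r["conf"],2),np.round(r["centre"],1),reg.sum(),atz(f,r["centre"],z).round(1),rect)
E
```

```text
[[-0.001  0.401 -0.916]
 [ 0.001 -0.916 -0.401]
 [-1.    -0.001 -0.   ]]
fence 0.83 [316.3 174.4] 431 [ 608.2 -104.7  128. ] ((315.9038391113281, 172.48077392578125), (9.805807113647461, 47.26398849487305), 11.309932708740234)
stop 0.5 [308.1 141.9] 307 [693.4 -79.8 154. ] ((306.7692565917969, 143.1538543701172), (22.749473571777344, 14.904828071594238), 11.309932708740234)
rack_mid 0.97 [297.3 184.5] 1070 [571.5 -47.9 185. ] ((296.9357604980469, 183.78555297851562), (23.536582946777344, 47.51219177246094), 12.680383682250977)
rack_mid 0.92 [328.1 280.5] 965 [ 321.6 -127.7  185. ] ((329.3800354003906, 278.3399963378906), (23.799999237060547, 42.599998474121094), 53.13010025024414)
rack_mid 0.86 [375.3 172. ] 1001 [ 606.5 -255.4  185. ] ((373.85272216796875, 170.52395629882812), (42.2078971862793, 25.24197769165039), 24.443954467773438)
platform 0.89 [267.6 179.3] 9015 [596.3  30.1 110. ] ((273.8869934082031, 178.13330078125), (108.67140197753906, 103.69490814208984), 11.481990814208984)
knob_grip 0.73 [316.9 172.3] 401 [602.6 -98.6 195. ] ((316.4949645996094, 171.52853393554688), (9.384407043457031, 48.833675384521484), 10.007980346679688)
knob_grip 0.61 [258.7 176.3] 232 [591.   53.3 195. ] ((258.0, 177.0), (16.0, 16.0), 90.0)
jaw_face 0.55 [282.3 163.5] 249 [634.8  -9.8 145. ] ((278.6346130371094, 165.326904296875), (15.885406494140625, 34.12420654296875), 11.309932708740234)
pointer 0.8 [284.2 164.4] 192 [632.7 -15.1 143. ] ((277.4837341308594, 164.4747314453125), (17.20680046081543, 32.75665283203125), 12.26477336883545)
mark 0.65 [273.3 165.1] 814 [630.5  14.8 143. ] ((266.3529357910156, 162.08822631835938), (43.413875579833984, 36.38034439086914), 14.03624439239502)
opener 0.72 [155.3 281.9] 549 [312.7 329.7 140. ] ((154.77867126464844, 279.5655517578125), (24.967193603515625, 22.66252899169922), 39.80556869506836)
```

View pics/topc.png

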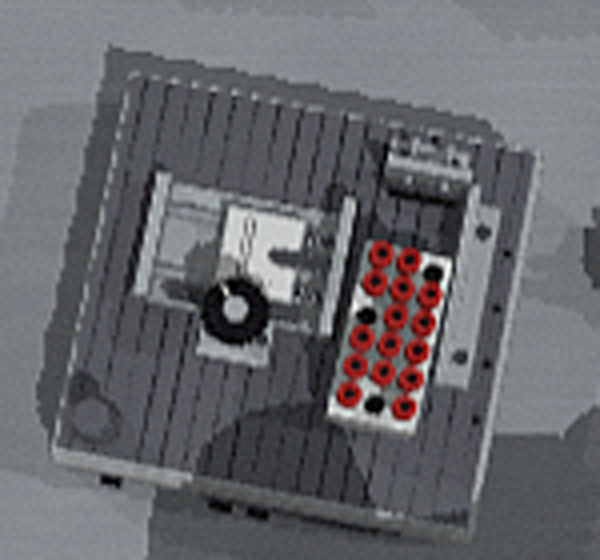

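```bash
python3 - <<'E'
from h import *
f=cams.grab_frame("wrist")
R=cv2.Rodrigues(np.array(f["rvec"],float))[0]; c=-R.T@np.array(f["tvec"]).reshape(3)
s=env.state(); T=Rt()
print("cam in tool",T.T@(c-s["ee_pos"]), "cam axes in tool (cols)\n",(T.T@R.T).round(3), "ee",s["ee_pos"],s["time_s"])
E
```

```text
cam in tool [-159.87725038   -0.8092278   -79.22923676] cam axes in tool (cols)
 [[ 0.001 -0.28   0.96 ]
 [ 1.     0.    -0.001]
 [-0.     0.96   0.28 ]] ee [ 230.69794067 -526.70145425  224.99568247] 0.7
```

Request:
arm_command(deltas=[[1,[23,33,10],0.06],[1,[46,66,20],0.12],[1,[69,99,30],0.18],[1,[92,132,40],0.24],[1,[115,165,45],0.3],[1,[138,198,45],0.36],[1,[161,231,45],0.42],[1,[184,264,45],0.48],[1,[207,297,45],0.54],[1,[230,330,45],0.6],[1,[253,363,45],0.66],[1,[276,396,45],0.72],[1,[299,429,45],0.78],[1,[322,462,45],0.84],[1,[345,495,45],0.9],[1,[370,527,45],0.96],[1,[370,527,45],0.96],[1,[370,527,45],0.96]])

```text
time_s: 2.5
ee_pos: [600.6, 0.8, 269.5]
ee_rot: [-52.0, 89.9, -153.3]
force: [-0.0, 0.5, -0.9]
gripper_width: 91.7
```

```bash
python3 - <<'E'
from h import *
s=env.state();print(s["ee_pos"],s["qpos"],s["force"],s["time_s"]);print(Rt().round(3))
f=cams.grab_frame("wrist"); save(f,"w1")
import pickle; pickle.dump({k:f[k] for k in f},open("w1.pkl","wb"))
for n,z in [("fence",128),("stop",154),("rack_mid",166),("knob_grip",195.5),("jaw_face",145),("pointer",143),("mark",143),("opener",140)]:
    for r in cams.silhouettes(f,n)[:2]:
        reg=r["region"].astype(np.uint8); 
        rect=cv2.minAreaRect(cv2.findNonZero(reg)) if reg.sum() else None
        print(n,round(r["conf"],2),np.round(r["centre"],1),reg.sum(),atz(f,r["centre"],z).round(1),rect)
E
```

```text
[600.61537189   0.75760277 269.45586898] [-1.00540676e+00  1.93825534e+01  8.16368615e+01 -3.66084399e-02
  7.90490871e+01  1.02767849e+01] [-0.00192559  0.52565291 -0.86927085] 2.5
[[-0.001  0.981 -0.196]
 [-0.001 -0.196 -0.981]
 [-1.    -0.001  0.001]]
fence 0.78 [342.6 286.2] 365 [646.2 -95.3 128. ] ((345.53173828125, 287.8348388671875), (29.395265579223633, 13.413372993469238), 2.726310968399048)
fence 0.25 [245.5 152.9] 3307 [582.5  47.7 128. ] ((245.0, 153.0), (66.0, 64.0), 90.0)
stop 0.95 [402.1 236.9] 761 [699.9 -44.2 154. ] ((403.25006103515625, 236.75003051757812), (42.42640686035156, 27.577163696289062), 45.0)
rack_mid 0.84 [346.5 345.2] 1675 [ 637.8 -133.4  166. ] ((348.5, 341.5), (33.0, 61.0), 90.0)
rack_mid 0.79 [252.1 256. ] 9651 [573.6 -31.2 166. ] ((261.0, 256.0), (74.0, 144.0), 90.0)
knob_grip 0.6 [246.  151.8] 3362 [590.4  55.4 195.5] ((244.66831970214844, 152.31683349609375), (64.47840881347656, 66.76699829101562), 5.710593223571777)
knob_grip 0.54 [403.1 233.4] 681 [688.2 -23.1 195.5] ((403.2740783691406, 236.5921630859375), (42.57065963745117, 25.930133819580078), 43.36342239379883)
jaw_face 0.62 [308.4 213.9] 3689 [625.5 -11.4 145. ] ((309.72357177734375, 195.7932891845703), (65.59835815429688, 114.1116943359375), 89.3839340209961)
pointer 0.71 [308.1 213.2] 3928 [625.4 -11.4 143. ] ((309.0238037109375, 195.52291870117188), (66.99764251708984, 115.20417785644531), 88.9291763305664)
mark 0.87 [305.5 173.3] 9389 [629.2  23.1 143. ] ((310.0, 155.5), (149.0, 114.0), 90.0)
opener 0.95 [138.8  41.8] 1924 [520.7 150.6 140. ] ((142.49024963378906, 42.287803649902344), (60.498443603515625, 39.16347885131836), 32.905242919921875)
```

View pics/w1.png

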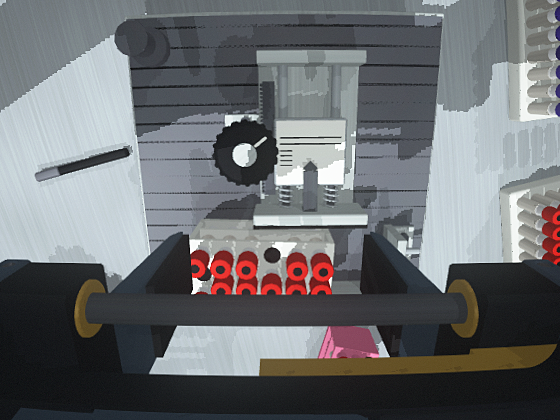

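```bash
python3 - <<'E'
from h import *
import pickle; f=pickle.load(open("w1.pkl","rb"))
save(f,"w1z",(180,100,420,300),3.3)
E
```

```text
(no output)
```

View pics/w1z.png

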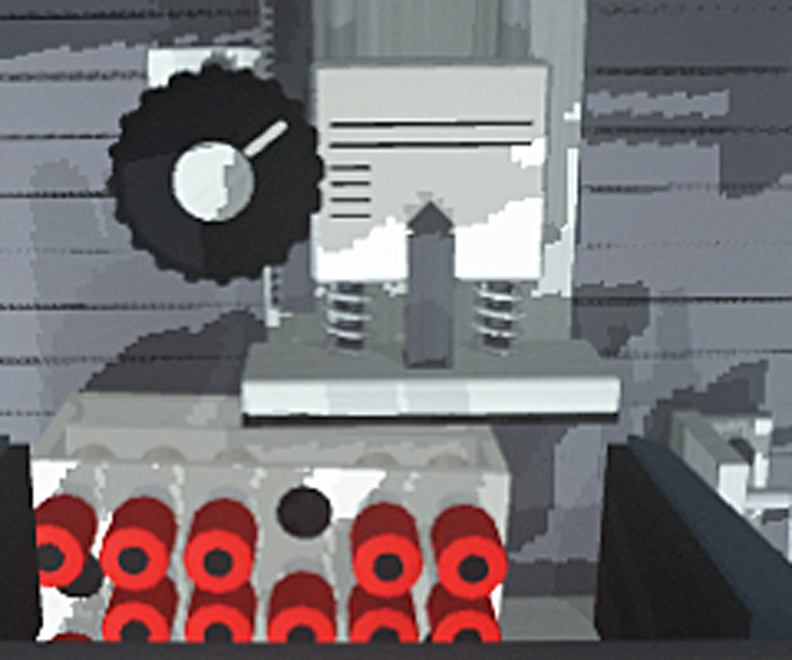

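Request:
arm_command(deltas=[[1,[-15,-40,0],0],[1,[-30,-80,0],0],[1,[-45,-115,0],0],[1,[-45,-115,0],0],[1,[-45,-115,0],0]])

```text
time_s: 3.45
ee_pos: [555.5, -115.3, 270.2]
ee_rot: [136.9, 89.9, 35.4]
force: [0.4, 0.5, -0.5]
gripper_width: 90.8
```

```bash
python3 - <<'E'
from h import *
s=env.state();print(s["ee_pos"],s["force"],s["time_s"]);print(Rt().round(3))
f=cams.grab_frame("wrist"); save(f,"w2",(130,20,480,280),2.2)
import pickle; pickle.dump({k:f[k] for k in f},open("w2.pkl","wb"))
E
```

```text
[ 555.48820188 -115.29666707  270.23392989] [ 0.3839437   0.51252184 -0.53173261] 3.45
[[ 0.001  0.98  -0.199]
 [ 0.001 -0.199 -0.98 ]
 [-1.     0.001 -0.001]]
```

View pics/w2.png

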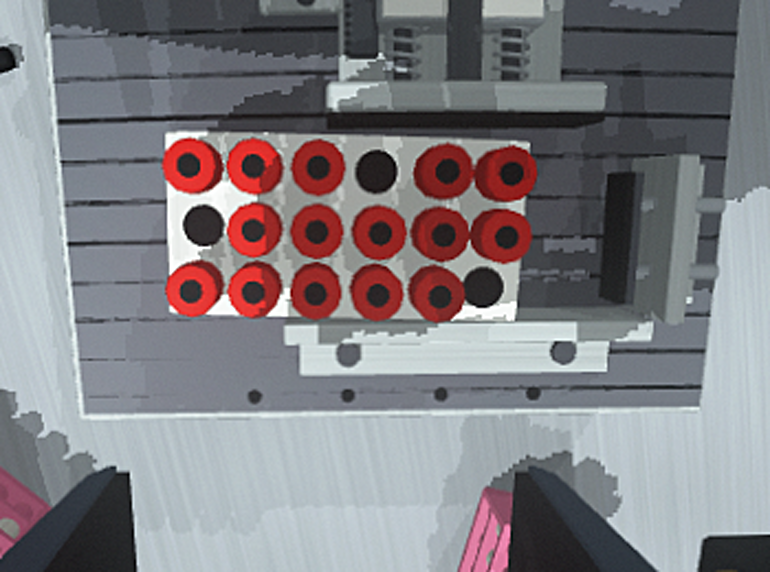

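```bash
python3 - <<'E'
from h import *
import pickle; f=pickle.load(open("w2.pkl","rb"))
def P(u,v,z): return atz(f,(u/2.2+130-0.3,v/2.2+20-0.3),z)
def ang(a,b): return np.degrees(np.arctan2(b[1]-a[1],b[0]-a[0]))
c=[P(*q,166) for q in [(166,133),(529,143),(517,321),(168,314)]]
for q in c: print("rack",q.round(1))
print("mid",np.mean(c,0).round(1),"lens",[np.linalg.norm(c[i]-c[(i+1)%4]).round(1) for i in range(4)],"ang",ang(c[0],c[1]),ang(c[3],c[2]))
a,b=P(82,414,110),P(700,408,110); print("platform right edge",a.round(1),b.round(1),ang(a,b),np.linalg.norm(b-a))
a,b=P(48,28,110),a; print("platform near edge",a.round(1),b.round(1),ang(a,b)+90)
for n,q in dict(f1=(284,322,146),f2=(652,322,146),f1b=(284,344,146),f2b=(652,340,146),st1=(683,155,154),st2=(660,320,154),buf1=(605,173,147),buf2=(605,300,147),buftop2=(633,300,147),jaw1=(327,112,152),jaw2=(606,112,152)).items(): print(n,P(*q).round(1))
E
```

```text
rack [524.8  -7.2 166. ]
rack [640.9 -33.7 166. ]
rack [628.8 -91.6 166. ]
rack [510.8 -65.3 166. ]
mid [576.3 -49.4 166. ] lens [np.float64(119.1), np.float64(59.1), np.float64(120.9), np.float64(59.7)] ang -12.86041959228307 -12.581260769995462
platform right edge [ 450.1 -106.   110. ] [ 716.4 -157.1  110. ] -10.875105932625752 271.17385949838564
platform near edge [479.2  47.5 110. ] [ 450.1 -106.   110. ] -10.748456688036711
f1 [547.9 -79.  146. ]
f2 [ 683.8 -106.   146. ]
f1b [546.1 -87.1 146. ]
f2b [ 683.2 -112.9  146. ]
st1 [697.3 -47.2 154. ]
st2 [ 683.7 -103.9  154. ]
buf1 [671.6 -48.7 147. ]
buf2 [666.5 -94.1 147. ]
buftop2 [677.  -96.1 147. ]
jaw1 [578.  -10.2 152. ]
jaw2 [672.6 -28.2 152. ]
```

Request:
arm_command(deltas=[[0.2,[-8,10,0],0.14],[0.2,[-16,20,0],0.28],[0.2,[-24,30,0],0.42],[0.2,[-32,40,0],0.56],[0.2,[-40,50,0],0.7],[0.2,[-48,60,0],0.84],[0.2,[-56,70,0],0.98],[0.2,[-64,82,0],1.12],[0.2,[-64,82,0],1.26],[0.2,[-64,82,0],1.4],[0.2,[-64,82,-20],1.5],[0.2,[-64,82,-40],1.579],[0.2,[-64,82,-60],1.579],[0.2,[-64,82,-80],1.579],[0.2,[-64,82,-80],1.579],[0.2,[-64,82,-80],1.579]])

```text
time_s: 5.1
ee_pos: [492.1, -31.8, 190.3]
ee_rot: [85.6, 90.0, 74.8]
force: [0.4, -0.5, -0.9]
gripper_width: 18.5
```

```bash
python3 - <<'E'
from h import *
s=env.state();p=s["ee_pos"];print(p,s["force"],s["time_s"],s["qpos"]);T=Rt();print(T.round(3))
e=np.array([.9816,-.1908]);n=np.array([.1908,.9816]);print("x'y'",e@p[:2],n@p[:2])
f=cams.grab_frame("wrist"); save(f,"w3",None,1.4)
import pickle; pickle.dump({k:f[k] for k in f},open("w3.pkl","wb"))
E
```

```text
[492.13271645 -31.84614574 190.26783885] [ 0.40489691 -0.4712852  -0.88963799] 5.1 [-5.05211473e+00  1.24886443e+01  1.03152408e+02  2.26453977e-02
  6.43553066e+01 -8.42656037e+01]
[[ 0.     0.187  0.982]
 [ 0.     0.982 -0.187]
 [-1.     0.     0.   ]]
x'y' 489.15371907477777 62.63874564333616
```

View pics/w3.png

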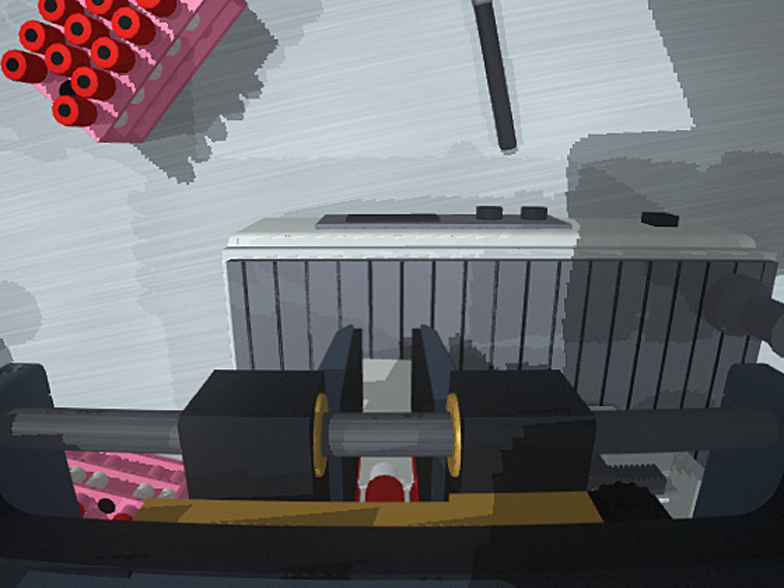

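Request:
arm_command(deltas=[[0.2,[0,0,-20],0],[0.2,[0,0,-40],0],[0.2,[0,0,-44],0],[0.2,[0,0,-44],0],[0.2,[0,0,-44],0]])

```text
time_s: 5.65
ee_pos: [492.7, -32.7, 147.3]
ee_rot: [8.3, 89.9, -2.6]
force: [0.1, 0.3, 0.6]
gripper_width: 18.0
```

Request:
arm_command(deltas=[[0.2,[1,-0.2,0],0],[0.2,[2,-0.4,0],0],[0.2,[3,-0.6,0],0],[0.2,[4,-0.8,0],0],[0.2,[5,-1,0],0],[0.2,[6,-1.2,0],0]])

```text
time_s: 6.25
ee_pos: [497.8, -33.9, 146.0]
ee_rot: [120.6, 90.0, 109.7]
force: [-0.4, -0.2, 0.2]
gripper_width: 18.2
```

Request:
arm_command(deltas=[[0.2,[1,-0.2,0],0],[0.2,[2,-0.4,0],0],[0.2,[3,-0.6,0],0],[0.2,[4,-0.8,0],0],[0.2,[5,-1,0],0],[0.2,[6,-1.2,0],0],[0.2,[7,-1.4,0],0],[0.2,[8,-1.6,0],0]])

```text
time_s: 7.05
ee_pos: [505.7, -35.5, 145.9]
ee_rot: [156.2, 90.0, 145.3]
force: [-0.8, -0.2, -0.4]
gripper_width: 18.2
```

```bash
python3 - <<'E'
from h import *
s=env.state();print(s["force"])
f=cams.grab_frame("top"); save(f,"t2",(200,100,350,240),4)
E
```

```text
[-0.75315689 -0.19389396 -0.41313752]
```

View pics/t2.png

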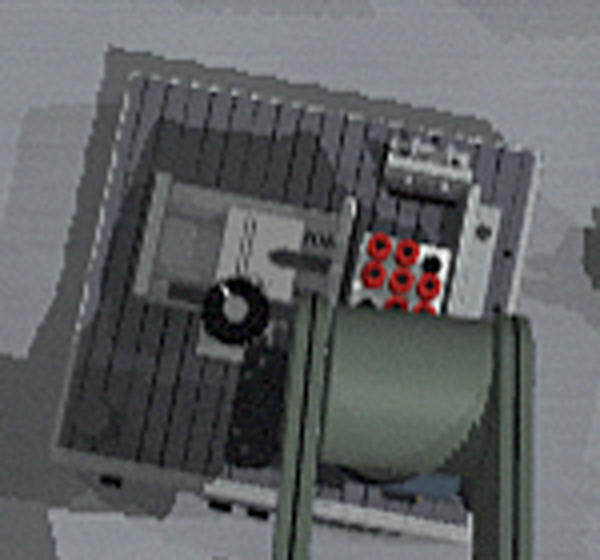

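Request:
arm_command(deltas=[[0.2,[1.14,-0.42,0],0],[0.2,[2.28,-0.84,0],0],[0.2,[3.42,-1.26,0],0],[0.2,[4.56,-1.68,0],0],[0.2,[5.7,-2.1,0],0],[0.2,[6.84,-2.52,0],0],[0.2,[7.98,-2.94,0],0],[0.2,[9.12,-3.36,0],0],[0.2,[10.26,-3.78,0],0],[0.2,[11.4,-4.2,0],0]])

```text
time_s: 8.1
ee_pos: [517.1, -39.7, 146.0]
ee_rot: [126.8, 90.0, 115.9]
force: [-1.0, -0.2, -0.6]
gripper_width: 18.6
```

Request:
arm_command(deltas=[[0.2,[1.14,-0.42,0],0],[0.2,[2.28,-0.84,0],0],[0.2,[3.42,-1.26,0],0],[0.2,[4.56,-1.68,0],0],[0.2,[5.7,-2.1,0],0],[0.2,[6.84,-2.52,0],0],[0.2,[7.98,-2.94,0],0],[0.2,[9.12,-3.36,0],0],[0.2,[10.26,-3.78,0],0],[0.2,[11.4,-4.2,0],0]])

```text
time_s: 9.1
ee_pos: [528.6, -44.0, 146.0]
ee_rot: [67.5, 90.0, 56.6]
force: [-0.4, 0.9, -0.8]
gripper_width: 18.1
```

```bash
python3 - <<'E'
from h import *
s=env.state();print(s["force"])
f=cams.grab_frame("top"); save(f,"t3",(250,120,350,200),6)
f=cams.grab_frame("side"); save(f,"s3",(170,130,340,280),4)
f=cams.grab_frame("wrist"); save(f,"w4")
E
```

```text
[-0.40342124  0.92614189 -0.78409145]
```

View pics/t3.png

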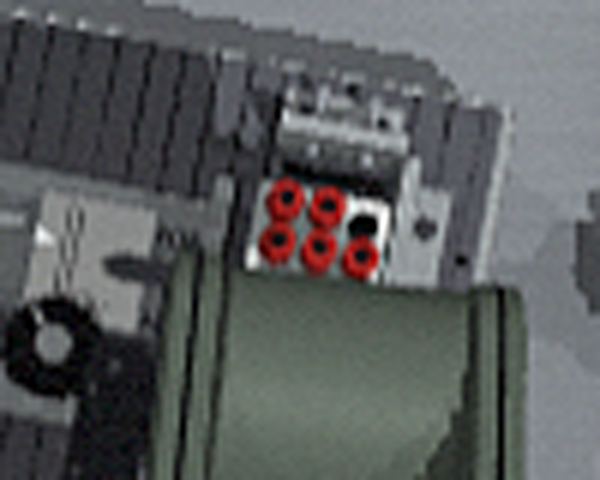

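View pics/s3.png

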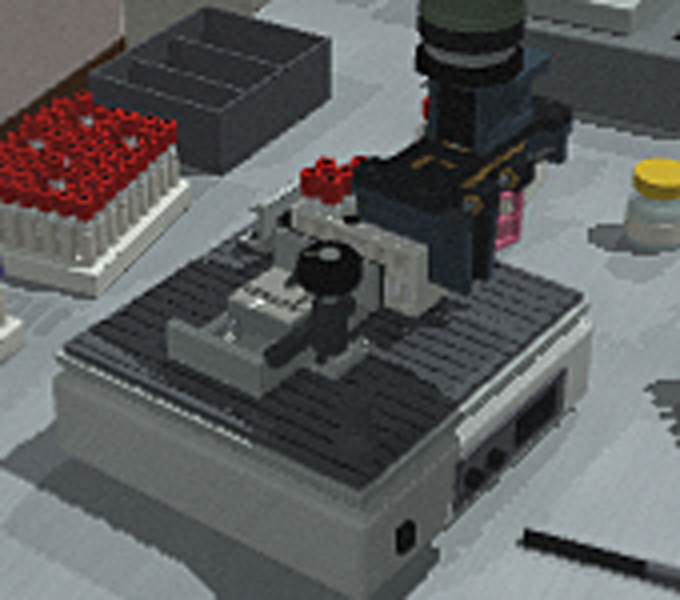

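Request:
arm_command(deltas=[[0.2,[0.98,-0.19,0],0],[0.2,[1.96,-0.38,0],0],[0.2,[2.94,-0.57,0],0],[0.2,[3.92,-0.76,0],0],[0.2,[4.9,-0.95,0],0],[0.2,[5.88,-1.14,0],0],[0.2,[6.86,-1.33,0],0],[0.2,[7.84,-1.52,0],0],[0.2,[8.82,-1.71,0],0],[0.2,[9.8,-1.9,0],0]])

```text
time_s: 10.25
ee_pos: [538.4, -45.8, 146.0]
ee_rot: [96.0, 90.0, 85.1]
force: [-1.1, 0.5, 0.8]
gripper_width: 18.0
```

```bash
python3 - <<'E'
from h import *
s=env.state();print(s["force"])
f=cams.grab_frame("top"); save(f,"t4",(250,120,350,200),6)
E
```

```text
[-1.14115367  0.51051002  0.78847107]
```

View pics/t4.png

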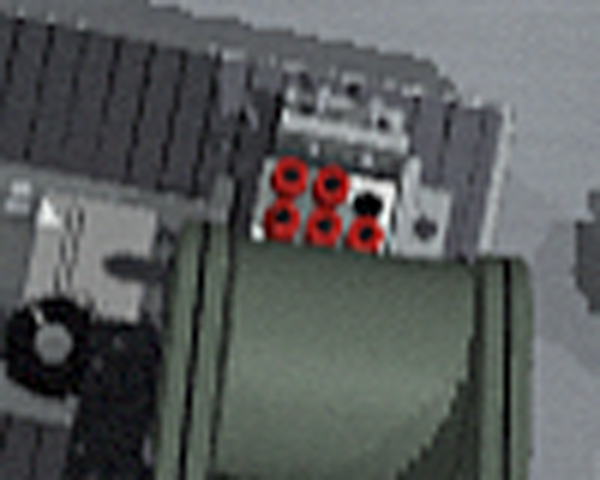

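Request:
arm_command(deltas=[[0.2,[0.5,-0.1,0],0],[0.2,[1,-0.2,0],0],[0.2,[1.5,-0.3,0],0],[0.2,[2,-0.4,0],0],[0.2,[2.5,-0.5,0],0],[0.2,[3,-0.6,0],0]])

```text
time_s: 10.9
ee_pos: [541.1, -46.4, 145.9]
ee_rot: [172.5, 90.0, 161.6]
force: [-1.6, -0.2, 1.2]
gripper_width: 18.4
```

Request:
arm_command(deltas=[[0.2,[0.4,-0.1,0],0],[0.2,[0.8,-0.2,0],0],[0.2,[1.2,-0.3,0],0],[0.2,[1.6,-0.3,0],0]])

```text
time_s: 11.3
ee_pos: [541.1, -46.5, 145.7]
ee_rot: [-177.5, 89.8, 171.7]
force: [-6.7, 0.7, 3.2]
gripper_width: 18.5
```

Request:
arm_command(deltas=[[0.2,[0.4,-0.1,0],0],[0.2,[0.8,-0.2,0],0],[0.2,[1.2,-0.3,0],0]])

```text
time_s: 11.6
ee_pos: [541.1, -46.5, 145.5]
ee_rot: [-179.0, 89.6, 170.1]
force: [-8.8, 1.9, 4.1]
gripper_width: 18.4
```

```bash
python3 - <<'E'
from h import *
s=env.state();print(s["force"])
f=cams.grab_frame("top"); save(f,"t5",(250,120,350,200),6)
s=env.state();print(s["force"])
f=cams.grab_frame("side"); save(f,"s5",(200,150,300,230),6)
E
```

```text
[-8.80275556  1.94285732  4.12852214]
[-9.19742441  1.27696713  3.47465069]
```

View pics/t5.png

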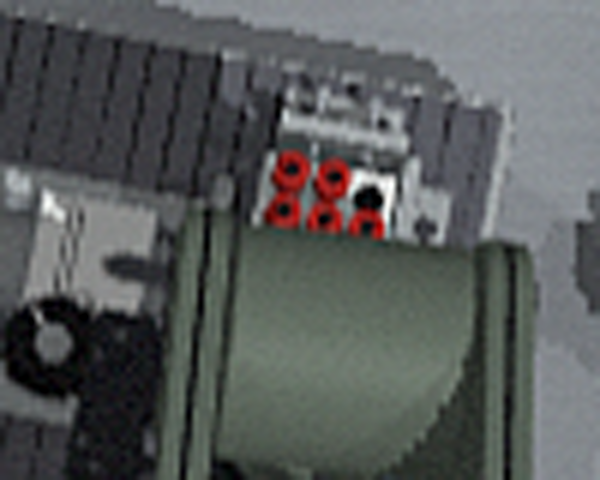

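View pics/s5.png

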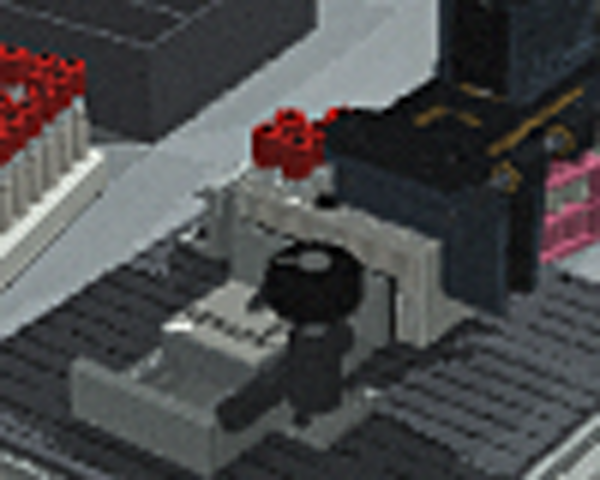

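Request:
arm_command(deltas=[[0.2,[-1,0.2,0],0],[0.2,[-2,0.4,0],0],[0.2,[-4,0.8,0],0],[0.2,[-8,1.6,0],0],[0.2,[-14,2.8,0],0],[0.2,[-22,4.4,5],0],[0.2,[-30,6,35],0],[0.2,[-30,6,75],0],[0.2,[-30,6,115],0],[0.6,[-30,6,150],0.1],[0.6,[-10,26,155],0.24],[0.6,[10,46,155],0.38],[0.6,[30,66,155],0.52],[0.6,[48,86,155],0.66],[0.6,[48,101,155],0.8],[0.6,[48,101,155],0.94],[0.6,[48,101,155],1.08],[0.6,[48,101,155],1.15],[0.6,[48,101,155],1.15]])

```text
time_s: 13.6
ee_pos: [591.7, 54.1, 301.4]
ee_rot: [-48.7, 90.0, 6.3]
force: [-0.7, -0.7, 0.1]
gripper_width: 54.4
```

```bash
python3 - <<'E'
from h import *
import pickle
s=env.state();print(s["ee_pos"],s["force"],s["qpos"]);print(Rt().round(3))
f=cams.grab_frame("wrist"); save(f,"w6",None,1.4); pickle.dump({k:f[k] for k in f},open("w6.pkl","wb"))
for r in cams.silhouettes(f,"knob_grip")[:2]: print(r["conf"],r["centre"],atz(f,r["centre"],195.5))
f1=pickle.load(open("w1.pkl","rb"))
print(atz(f1,(244.8,154.8),195.5),atz(f1,(245.5,153),195.5))
E
```

```text
[591.71635369  54.07021263 301.42243132] [-0.66528724 -0.66168837  0.1154658 ] [ 4.11148724e+00  1.80414536e+01  7.91101449e+01  1.16028952e-03
  8.28187100e+01 -1.40898863e+02]
[[ 0.001 -0.819  0.573]
 [ 0.     0.573  0.819]
 [-1.    -0.     0.   ]]
0.8 [276.7, 206.3] [588.36975443  51.84374235 195.5       ]
[589.21922706  53.62977501 195.5       ] [589.93841699  54.70919381 195.5       ]
```

View pics/w6.png

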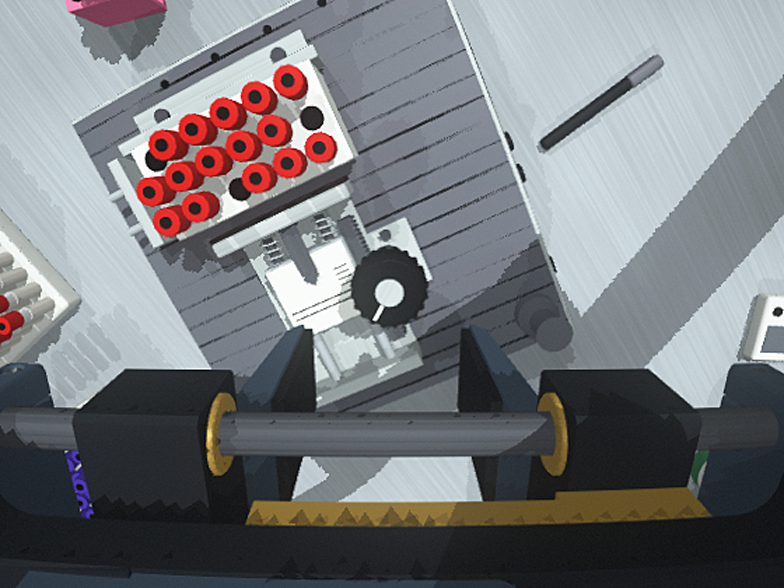

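Request:
arm_command(deltas=[[0.7,[-2.5,0,-20],0],[0.7,[-2.5,0,-45],0],[0.7,[-2.5,0,-70],0],[0.7,[-2.5,0,-90],0],[0.7,[-2.5,0,-105],0],[0.7,[-2.5,0,-115],0],[0.7,[-2.5,0,-122],0],[0.7,[-2.5,0,-125],0],[0.7,[-2.5,0,-125],0],[0.7,[-2.5,0,-125],0]], grip_force=35)

```text
time_s: 14.7
ee_pos: [590.0, 54.0, 176.7]
ee_rot: [-50.1, 89.9, 4.9]
force: [0.0, 0.3, 0.9]
gripper_width: 64.1
```

Request:
arm_command(deltas=[[0.4,[0,0,0],0],[0.3,[0,0,0],0],[0.3,[0,0,0],0],[0.3,[0,0,0],0],[0.3,[0,0,0],0],[0.3,[0,0,0],0]], grip_force=35)

```text
time_s: 15.3
ee_pos: [589.9, 53.9, 176.3]
ee_rot: [-62.5, 89.9, -7.4]
force: [0.6, 0.1, 2.0]
gripper_width: 43.1
```

```bash
python3 - <<'E'
from h import *
import pickle
s=env.state();print(s["ee_pos"],s["force"],s["torque"],s["gripper_width"])
f=cams.grab_frame("wrist"); save(f,"w7",None,1.4)
f=cams.grab_frame("top"); save(f,"t7",(200,100,350,240),4)
f=cams.grab_frame("side"); save(f,"s7",(200,150,300,230),6)
E
```

```text
[589.92004015  53.86463162 176.32508124] [0.57581031 0.12115174 1.95737338] [-0.01322736 -0.11772133  0.02911383] 43.05881215757338
```

View pics/w7.png

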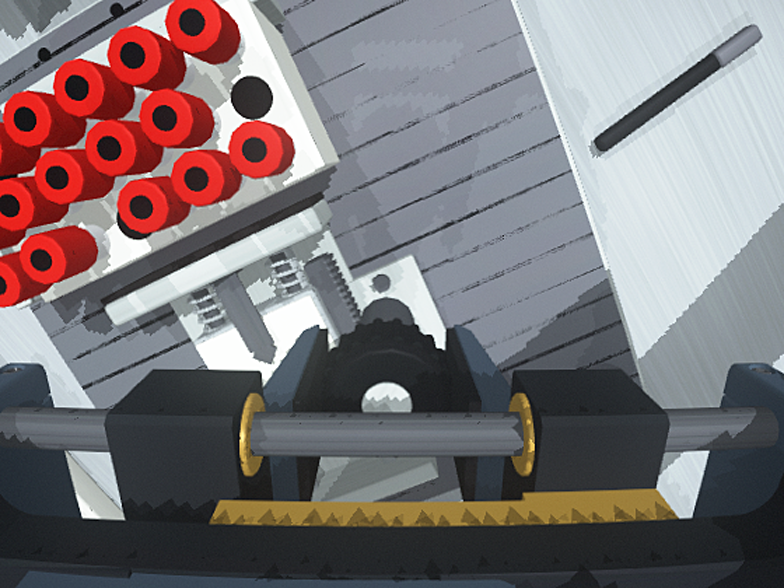

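View pics/t7.png

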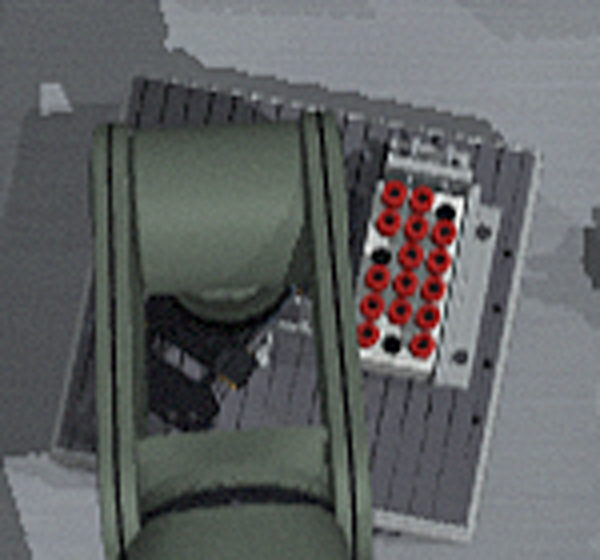

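View pics/s7.png

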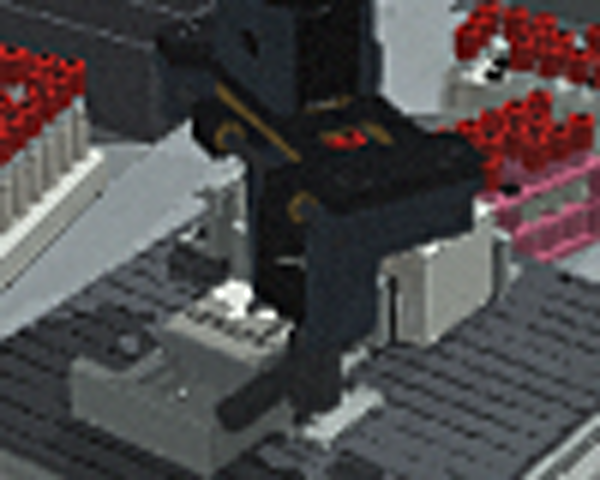

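Request:
arm_command(deltas=[[0.3,[0,0,0],-0.1],[0.3,[0,0,0],-0.2],[0.3,[0,0,0],-0.3],[0.3,[0,0,0],-0.4],[0.3,[0,0,0],-0.5],[0.3,[0,0,0],-0.6],[0.3,[0,0,0],-0.7],[0.3,[0,0,0],-0.8],[0.3,[0,0,0],-0.9],[0.3,[0,0,0],-1.0],[0.3,[0,0,0],-1.1],[0.3,[0,0,0],-1.2],[0.3,[0,0,0],-1.2]])

```text
time_s: 16.75
ee_pos: [590.3, 53.0, 176.3]
ee_rot: [-31.4, 89.9, -45.1]
force: [2.5, -4.0, 2.1]
gripper_width: 43.4
```

```bash
cat > look.py <<'E'
from h import *
import pickle,sys
k=sys.argv[1]
s=env.state();T=Rt();print(s["time_s"],s["ee_pos"].round(1),s["force"].round(1),s["torque"].round(2),s["gripper_width"].round(1),"q6",s["qpos"][5].round(1),"psi",np.degrees(np.arctan2(T[1,1],T[0,1])).round(2))
f=cams.grab_frame("wrist"); save(f,"w"+k,None,1.4); pickle.dump({k:f[k] for k in f},open("w%s.pkl"%k,"wb"))
f=cams.grab_frame("side"); save(f,"s"+k,(200,150,300,230),6)
E
python3 look.py 8
```

```text
Traceback (most recent call last):
  File "look.py", line 4, in <module>
    s=env.state();T=Rt();print(s["time_s"],s["ee_pos"].round(1),s["force"].round(1),s["torque"].round(2),s["gripper_width"].round(1),"q6",s["qpos"][5].round(1),"psi",np.degrees(np.arctan2(T[1,1],T[0,1])).round(2))
                                                                                                         ^^^^^^^^^^^^^^^^^^^^^^^^
AttributeError: 'float' object has no attribute 'round'
```

```bash
sed -i 's/s\["gripper_width"\].round(1)/round(s["gripper_width"],1)/' look.py; python3 look.py 8
```

```text
16.75 [590.3  53.  176.3] [ 2.5 -4.   2.1] [-0.7  -0.5   0.05] 43.4 q6 -72.2 psi 76.29
```

View pics/w8.png

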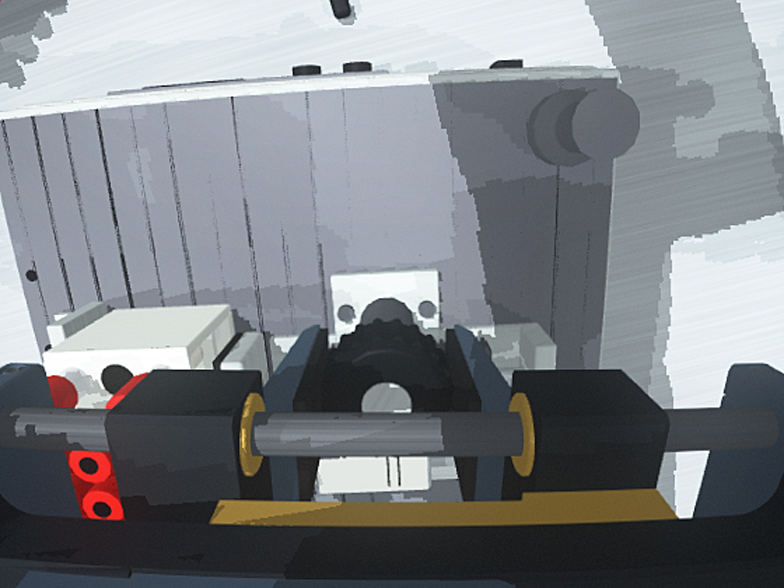

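View pics/s8.png

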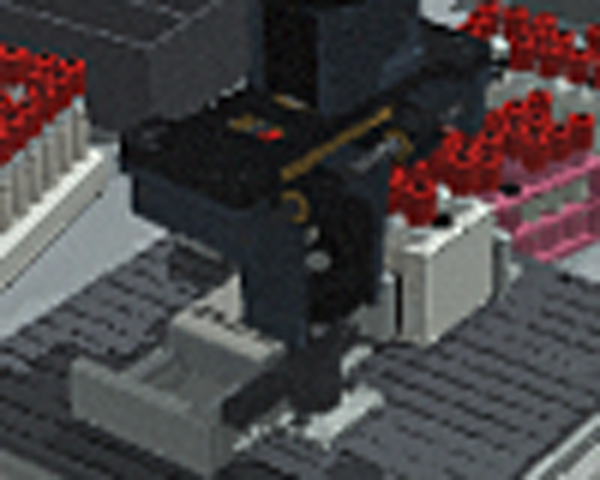

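Request:
arm_command(deltas=[[0.3,[0,0,0],-0.1],[0.3,[0,0,0],-0.2],[0.3,[0,0,0],-0.3],[0.3,[0,0,0],-0.4],[0.3,[0,0,0],-0.5],[0.3,[0,0,0],-0.6],[0.3,[0,0,0],-0.7],[0.3,[0,0,0],-0.8],[0.3,[0,0,0],-0.9],[0.3,[0,0,0],-1.0],[0.3,[0,0,0],-1.1],[0.3,[0,0,0],-1.2],[0.3,[0,0,0],-1.2]])

```text
time_s: 18.15
ee_pos: [589.6, 52.4, 176.3]
ee_rot: [-1.9, 89.8, -84.3]
force: [0.4, -5.9, 4.0]
gripper_width: 43.3
```

```bash
python3 look.py 9
```

```text
18.15 [589.6  52.4 176.3] [ 0.4 -5.9  4. ] [-1.09 -0.27 -0.  ] 43.3 q6 -3.4 psi 7.57
```

View pics/w9.png

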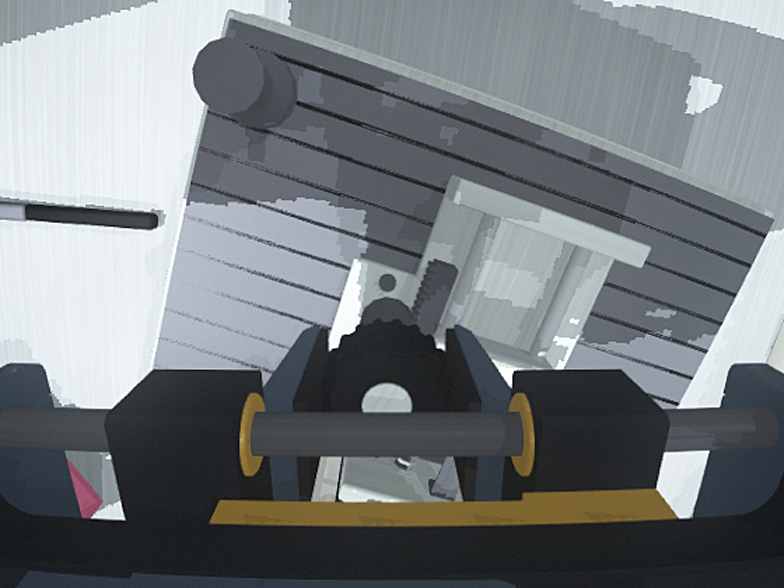

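View pics/s9.png

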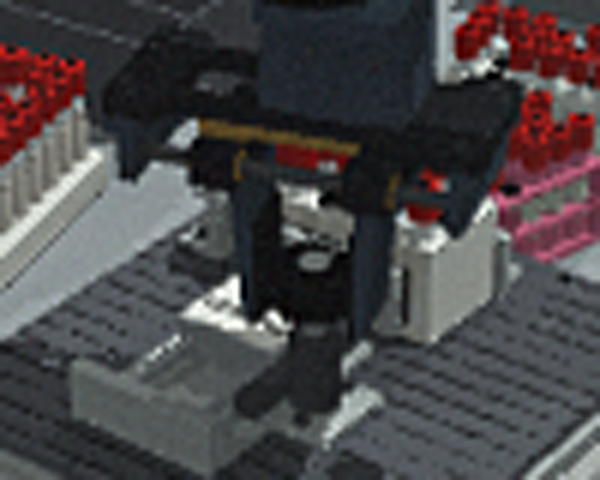

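Request:
arm_command(deltas=[[0.3,[0,-0.3,0],-0.1],[0.3,[0,-0.6,0],-0.2],[0.3,[0,-0.9,0],-0.3],[0.3,[0,-1.2,0],-0.4],[0.3,[0,-1.2,0],-0.5],[0.3,[0,-1.2,0],-0.6],[0.3,[0,-1.2,0],-0.7],[0.3,[0,-1.2,0],-0.7]])

```text
time_s: 19.05
ee_pos: [589.0, 52.4, 176.3]
ee_rot: [-15.1, 89.9, -137.6]
force: [-1.4, -2.7, 4.8]
gripper_width: 43.5
```

```bash
python3 look.py 10
```

```text
19.05 [589.   52.4 176.3] [-1.4 -2.7  4.8] [-0.68  0.1   0.01] 43.5 q6 36.5 psi -32.48
```

View pics/w10.png

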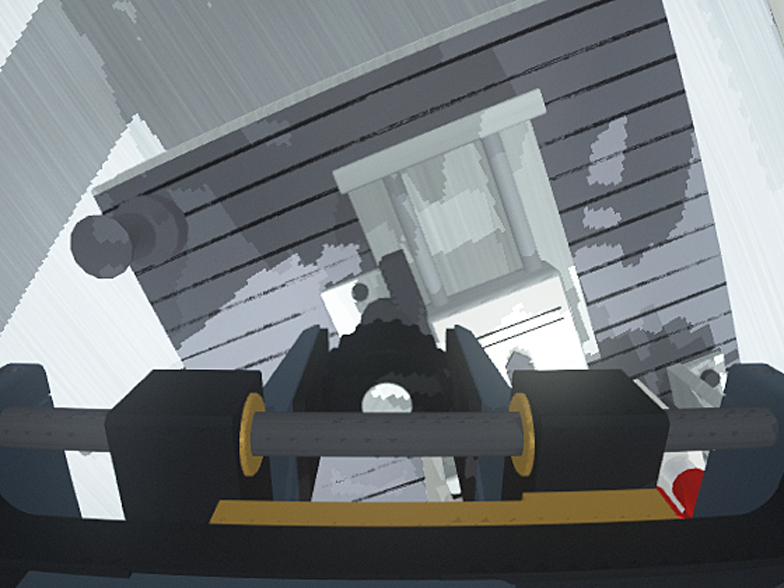

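View pics/s10.png

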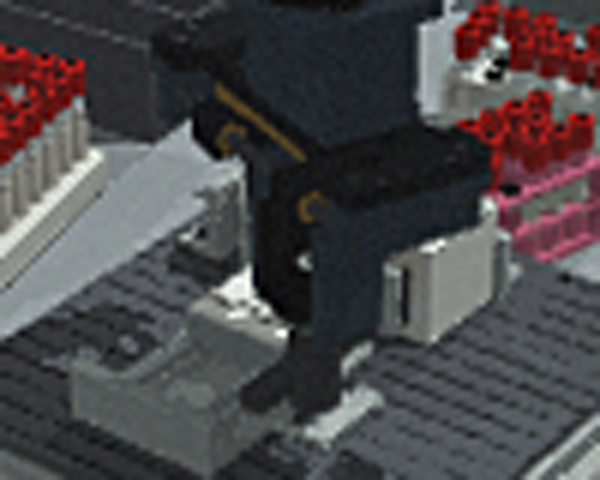

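```bash
cat > z.py <<'E'
from h import *
import pickle,sys
k=sys.argv[1]; c=[int(a) for a in sys.argv[2:6]]; s=float(sys.argv[6])
f=pickle.load(open("w%s.pkl"%k,"rb")); save(f,"z"+k,c,s)
E
python3 z.py 10 320 190 440 280 6.6
```

```text
(no output)
```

View pics/z10.png

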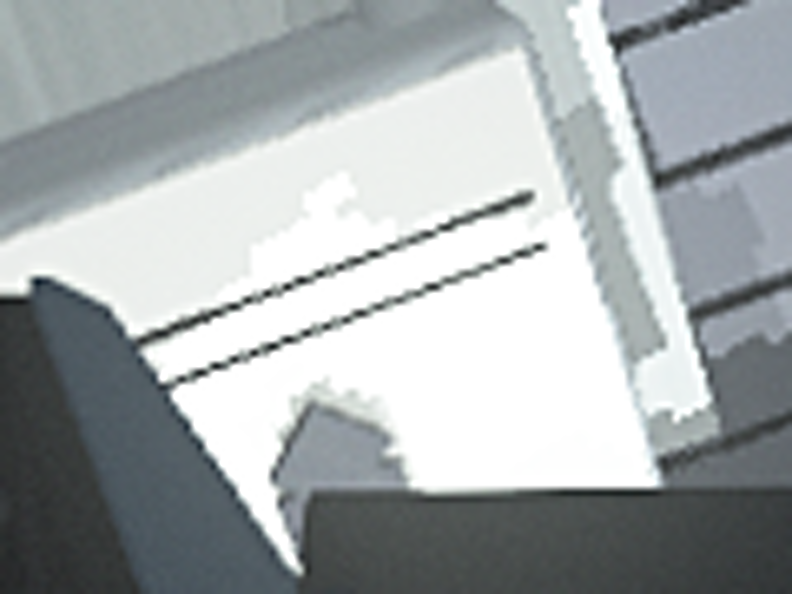

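Request:
arm_command(deltas=[[0.3,[0,0,0],-0.1],[0.3,[0,0,0],-0.2],[0.3,[0,0,0],-0.3],[0.3,[0,0,0],-0.4],[0.3,[0,0,0],-0.5],[0.3,[0,0,0],-0.6],[0.3,[0,0,0],-0.7],[0.3,[0,0,0],-0.8],[0.3,[0,0,0],-0.8]])

```text
time_s: 20.05
ee_pos: [588.6, 53.0, 176.3]
ee_rot: [-15.1, 89.9, 176.5]
force: [-2.7, -1.6, 5.8]
gripper_width: 43.7
```

```bash
python3 look.py 11
```

```text
20.05 [588.6  53.  176.3] [-2.7 -1.6  5.8] [-0.46  0.43  0.02] 43.7 q6 82.3 psi -78.33
```

View pics/w11.png

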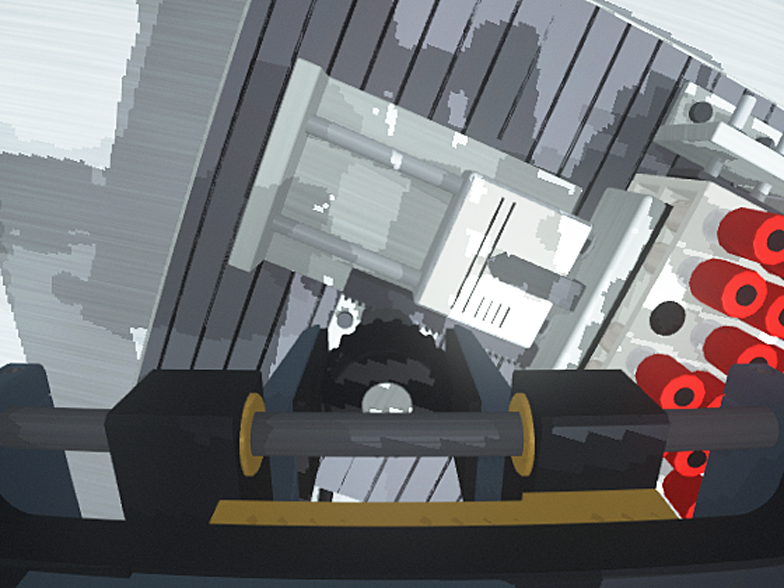

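```bash
python3 z.py 11 290 110 430 250 4.3
```

```text
(no output)
```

View pics/z11.png

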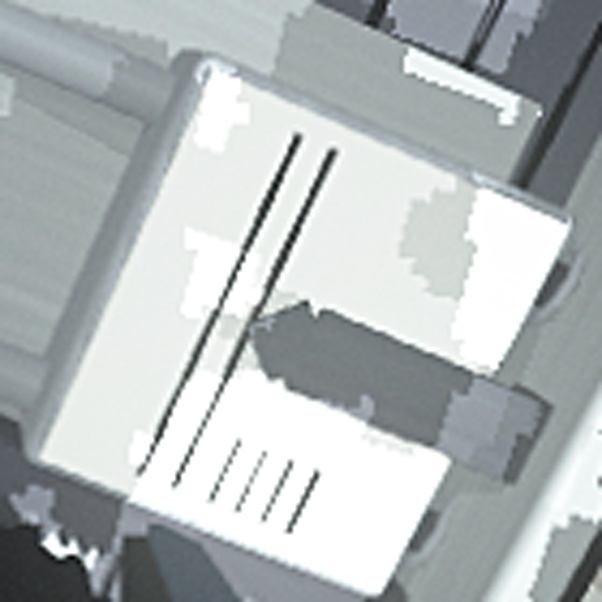

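Request:
arm_command(deltas=[[0.3,[0,0,0],-0.1],[0.3,[0,0,0],-0.2],[0.3,[0,0,0],-0.3],[0.3,[0,0,0],-0.3],[0.3,[0,0,0],-0.3]])

```text
time_s: 20.65
ee_pos: [588.6, 53.2, 176.2]
ee_rot: [-11.5, 89.9, 163.1]
force: [-3.1, -1.5, 6.4]
gripper_width: 43.4
```

```bash
python3 look.py 12;  python3 z.py 12 270 80 420 230 4
```

```text
20.65 [588.6  53.2 176.2] [-3.1 -1.5  6.4] [-0.33  0.42  0.06] 43.4 q6 99.5 psi -95.45
```

View pics/z12.png

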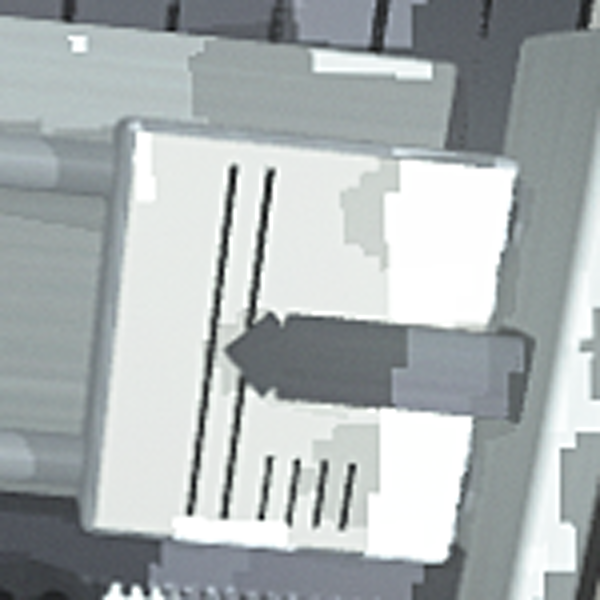

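Request:
arm_command(deltas=[[0.5,[0,0,0],0],[0.7,[0,0,0],0],[0.7,[0,0,0],0],[0.7,[0,0,0],0],[0.7,[0,0,0],0],[0.7,[0,0,10],0],[0.7,[0,0,35],0],[0.7,[0,0,70],0],[0.7,[0,0,105],0],[0.7,[0,0,130],0],[0.7,[0,0,130],0],[0.7,[0,0,130],0]])

```text
time_s: 21.95
ee_pos: [589.5, 52.8, 306.4]
ee_rot: [-172.2, 89.9, 2.2]
force: [-0.4, 0.1, 0.2]
gripper_width: 63.9
```

```bash
python3 look.py 13; python3 z.py 13 290 130 410 220 6; python3 - <<'E'
from h import *
f=cams.grab_frame("top"); save(f,"t13",(200,100,350,240),4)
E
```

```text
21.95 [589.5  52.8 306.4] [-0.4  0.1  0.2] [ 0.03  0.06 -0.01] 63.9 q6 99.6 psi -95.62
```

View pics/w13.png

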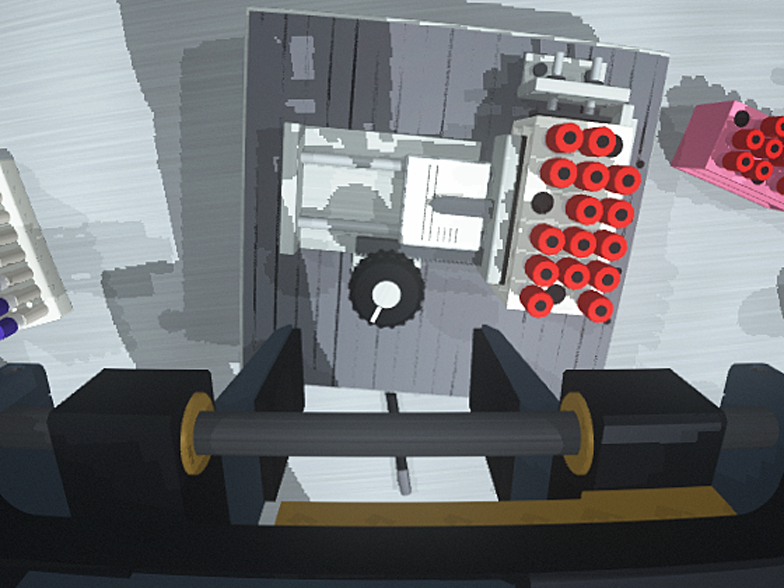

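View pics/z13.png

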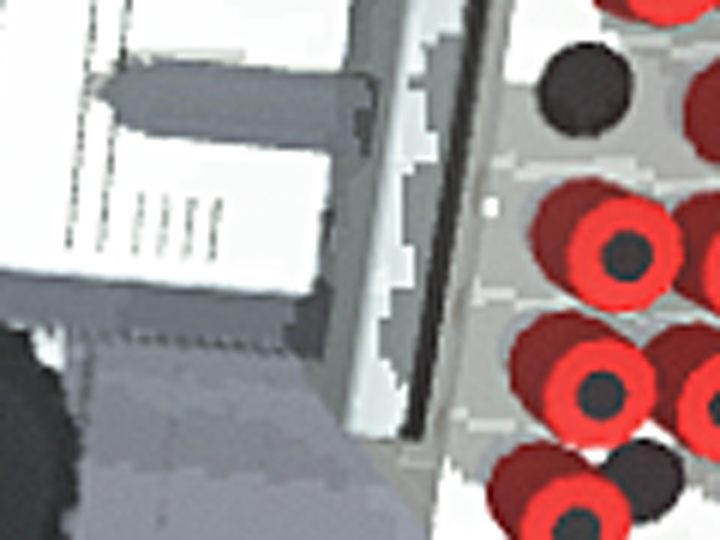

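View pics/t13.png

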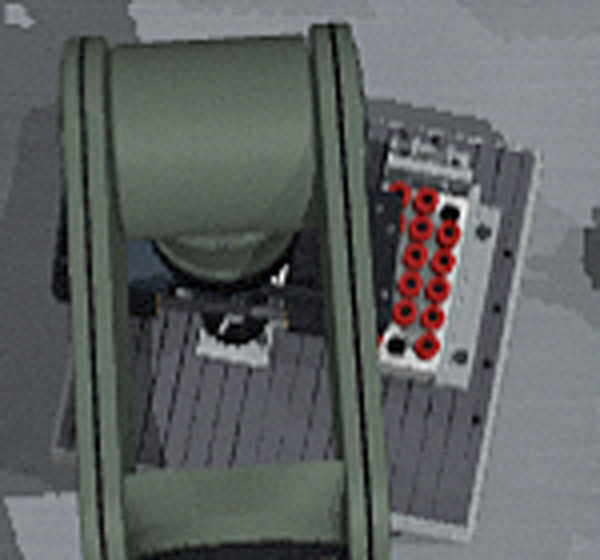

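Request:
arm_command(deltas=[[0.7,[-3,-14,0],0.13],[0.7,[-6,-28,0],0.26],[0.7,[-9,-42,0],0.39],[0.7,[-12,-56,0],0.52],[0.7,[-15,-70,0],0.65],[0.7,[-18,-84,0],0.78],[0.7,[-21,-98,0],0.91],[0.7,[-24,-112,0],1.04],[0.7,[-27,-126,0],1.17],[0.7,[-30,-140,0],1.3],[0.7,[-32,-155,-15],1.4],[0.7,[-34,-168,-36],1.468],[0.7,[-34,-168,-36],1.468],[0.7,[-34,-168,-36],1.468]])

```text
time_s: 23.5
ee_pos: [555.3, -114.9, 269.3]
ee_rot: [-107.0, 89.9, 151.3]
force: [-0.2, -0.0, 0.3]
gripper_width: 63.6
```

```bash
python3 look.py 14; python3 z.py 14 130 20 480 280 2.2
```

```text
23.5 [ 555.3 -114.9  269.3] [-0.2 -0.   0.3] [-0.03 -0.11 -0.05] 63.6 q6 -1.3 psi -11.63
```

View pics/z14.png

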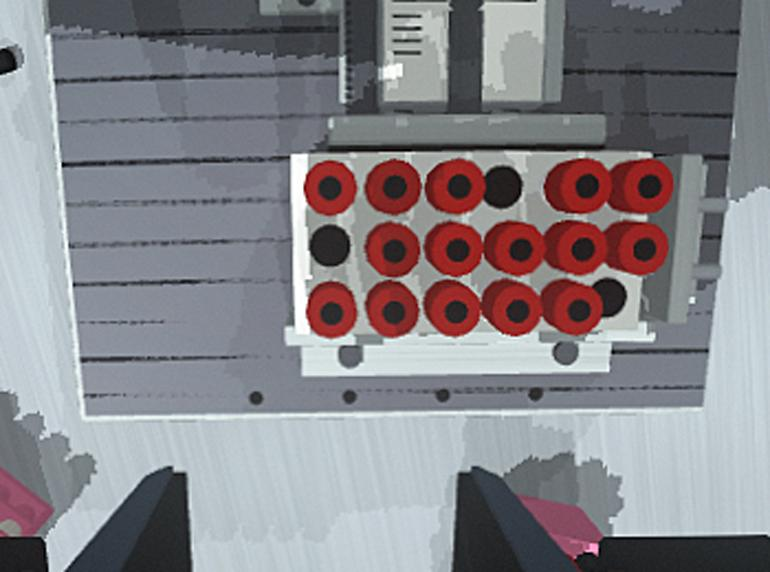

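```bash
python3 - <<'E'
from h import *
import pickle; f=pickle.load(open("w14.pkl","rb"))
e=np.array([.9816,-.1908]);n=np.array([.1908,.9816])
def P(u,v,z):
    p=atz(f,(u/2.2+130-0.3,v/2.2+20-0.3),z); return np.array([e@p[:2],n@p[:2]]).round(1)
for nme,q in dict(nl=(291,154,166),fl=(652,152,166),fr=(640,328,166),nr=(294,335,166),fen_n=(286,327,146),fen_f=(653,333,146),fenb_n=(286,344,146),fenb_f=(655,340,146),plate_t=(702,155,154),plate_b=(688,322,154),plate_l=(675,155,154)).items(): print(nme,P(*q))
E
python3 z.py 14 370 70 470 190 5
```

```text
nl [557.1  86.1]
fl [676.4  86.7]
fr [677.6  27.7]
nr [556.9  26.1]
fen_n [553.1  25.6]
fen_f [691.2  22.4]
fenb_n [553.   19.2]
fenb_f [692.2  19.7]
plate_t [699.5  86.7]
plate_b [700.5  27.9]
plate_l [689.7  86.5]
```

View pics/z14.png

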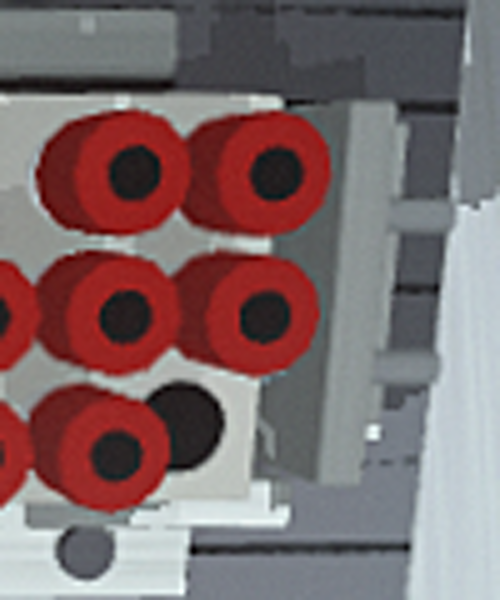

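```bash
python3 - <<'E'
from h import *
print(env.job_done()); s=env.state(); print(s["time_s"],s["force"])
E
```

```text
the job is handed in; nothing more can be done
None
the job is handed in; nothing more can be done
```

The job is handed in, at about 24 s of the 72 s allowed. `job_done` gives no verdict, so the results below are my own measurements.

**Rack pressed home:** I slid the rack along the fence onto the buffer with the fingers slightly open. The measured force on the tool rose to about 10 N, including a vertical part of about 4 N. The highest reading was 10 N, but I only read the force at the end of each move.

**Knob wound:** I gripped the knob once and wound it about 3.4 + 0.8 rad clockwise in total, pausing to look at the scale. I stopped with the pointer tip between the long lines, then let go and raised the arm clear.

**Last checks:**
- **Pointer:** after release, the wrist picture shows the tip within about 0.5 mm of midway between the long lines.
- **Rack position:** its centre is about 75 mm before the stop plate (limit 80, my error about 2 mm). Its near end is where the fingers left it.
- **Rack against the fence:** it lies on the fence to within about 1 mm and is square to within the measuring noise.
- **Robot and bystanders:** the force readings are near zero, so the robot touches nothing. I saw no contact with the bystanders, but I did not measure their positions again.

**One disagreement:** my first estimate put the buffer face about 7 mm further away than where contact came. The later rack measurement fits the contact position, so I judge the first estimate to have been wrong.

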